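Change over the dough drying boxes

ROBOT

A 6-joint arm with a two-finger parallel gripper is mounted at the origin on the work surface; the furniture and walls round the work are solid. World frame = base frame: x ahead of the robot, y to its left, z up, the work surface at z = 0. Lengths are in mm, angles in rad, forces in N, time in s.
With the tool pointing down it reaches from about 350 to 800 mm from the base axis. Payload 7.3 kg.
Tool frame: the origin (TCP) lies at the very end of the fingers, on their centre line; the grasp point (between the pads) lies robot.tcp_to_grasp behind it (robot.tcp_to_grasp is the distance from the TCP to the grasp point, in mm); z points along the fingers, y is the direction in which the jaws open and shut (so a half turn about z gives the same grasp; the last joint's range is limited). The gripper opens to 85 mm and grips with 20 to 120 N. Pads are 22 mm wide; open, the fingers measure 114 mm over their backs; the gripper's body (76 mm by 85 mm) begins 54 mm behind the grasp point. The pads swing forward as they close: fully open they stand 13 mm farther back than shut.
Start: joints at [-1.249, 0.342, 1.524, -0, 1.275, -0.146], TCP at [236.759, -468.604, 231.322] pointing down, gripper open.
Joint ranges: [-2.53, 2.53], [-0.77, 2.02], [0.04, 2.7], [-1, 4.14], [0.28, 2.66], [-3.11, 3.11]. Speed limits (rad/s): [2.57, 2.57, 3.14, 3.14, 3.14, 3.14].

INTERFACE

Orientations are given as a unit quaternion [w, x, y, z].
In Python, from plant import robot gives the robot as it stands.
- The arm moves only by the tool servo_tool, never from a script. Its argument "deltas" is a list of rows, each a list of 6 numbers: the shift along the tool's x, y, z in units of 60 mm (1.0 is 60 mm), then the turn, a rotation vector about the tool's x, y, z in units of 5 degrees (1.0 is 5 degrees). In form: [[x, y, z, ax, ay, az], ...]. A call has 1 to 5 rows; each row shifts and turns the pose as measured when the row begins, along the tool's axes as they then stand; what a row does not reach is not made up. A row lasts 1/8 s, in which the tool goes at most 62.5 mm and 10.7 degrees, less where a joint would pass 70% of its speed; a pose out of reach is approached as far as the arm can. A call is refused whole if a number of a shift passes 1 or a number of a turn 1, either way. A call with a gripper value outside its range is refused whole. "claw" is the closure, from 0 (fully open) to 1 (shut), set as the call begins (left out, the last holds). The fingers move at their own pace and stop on an object; the grip force is fixed at half the most. Time passes only in rows, so rows that do not move let the fingers close. It gives the time, the measured TCP pose, the force and the opening at its end, in the units of the state.
- robot.get_state(): the state, without advancing time (a new reading comes with each control period).
- robot.grab_frame(name): name is "scene" or "top" or "wrist"; returns a dict with "img" (480x640x3 uint8, red, green, blue), "intrinsics" (3x3 intrinsics, pixels), "pose" (4x4, takes a point from camera to world coordinates). Camera axes: x right, y up, looking along -z (the intrinsics and any distortion apply to the point x, -y, -z); pixel columns grow to the right and rows downward; lengths in mm; the calibration is good to about 2 mm. A picture is of the moment at which its call begins. There is no depth.
- robot.finish_job(): hands the job in, once; it reports no verdict.
The state is a dict: "time": time; "qpos": joint angles; "joint_velocities": joint speeds; "effort": joint torques, N m; "eef_pos": TCP position; "eef_rot": TCP orientation; "wrist_force": force on the tool from outside, world axes, zero at the start; "ft_torque": the same for the moment, N m; "width": finger opening in mm.
Only numpy, scipy, OpenCV 4.12 (cv2) and the standard library are available. Lean on these libraries where they do the work, as an engineer would, in place of code of your own. Each camera call takes 0.05 s, during which the arm holds its last target.

TASK

The dough pots in the blue-doored drying box are dry and the fresh dough in the yellow-doored box is waiting to dry. Pull the blue door all the way down so that it lies level and the pots can cool, and push the yellow door back up until it is fully shut; leave both doors like that and let go.

Things in the scene. Friction and masses are not known exactly. Their poses are not given: they have to be found in the camera images.
- blue_door (a joint): Blue-framed bottom-hinged door, 160 wide, 115 high, of a fixed white drying box (160 wide, 130 deep, 165 high) with two dough pots. Angle: 0 = shut, upright; grows as it comes down towards the robot; 1.571 = fully down, level; stops at both. Starts shut or nearly. Stiff hinge: stays where left; about 4 N at the bar moves it.
- blue_grip (a point): Centre of the steel grip bar (12 mm thick, 98 long, parallel to hinge) of the blue door: top of a hoop in the door's plane, 44 mm finger window under it. Pinch it from above at any angle. Axes turn with the door: y along bar, z from hinge to bar, x to the box's back when shut. Hinge is 165 mm along -z, 45 mm above table; bar 210 mm up when shut, 45 when down; roof 165.
- yellow_door (a joint): Yellow-framed bottom-hinged door, 160 wide, 115 high, of a fixed white drying box (160 wide, 130 deep, 165 high) with a dough ball and roll. Angle: 0 = shut, upright; grows as it comes down towards the robot; 1.571 = fully down, level; stops at both. Starts mostly down. Stiff hinge: stays where left; about 4 N at the bar moves it.
- yellow_grip (a point): Centre of the steel grip bar (12 mm thick, 98 long, parallel to hinge) of the yellow door: top of a hoop in the door's plane, 44 mm finger window under it. Pinch it from above at any angle. Axes turn with the door: y along bar, z from hinge to bar, x to the box's back when shut. Hinge is 165 mm along -z, 45 mm above table; bar 210 mm up when shut, 45 when down; roof 165.

How it is judged (in metres and radians):
At the end, for the whole second after the job is handed in: The blue door is down within 0.17 rad (10 degrees) of level, the yellow door is up within 0.17 rad (10 degrees) of shut, and both are at rest (value of joint blue_door above 1.4 rad and value of joint yellow_door below 0.17 rad and velocity of joint blue_door between -0.05 and 0.05 rad/s and velocity of joint yellow_door between -0.05 and 0.05 rad/s); the robot touches nothing.
It also fails if it takes over 53 s, if anything falls off the work surface, if the arm or the gripper's body presses on something with over 40 N, if the wrist force passes 120 N, or if a joint passes its speed limit or range.

## Working session

There is one attempt and no reset: what is moved stays moved. The work goes in short steps, Python scripts to look and compute and a tool call to move; the robot and the scene stay as the last step left them, time stands still between calls to the robot, and variables do not carry over. Pictures are saved under pics/ and viewed, and the job is handed in when it is done.

Besides the shell and the picture viewer there is one more tool, called as name(argument=value, ...) on one line, values as JSON. servo_tool: Moves the arm, as the interface text tells. Its arguments: {"type":"object","properties":{"deltas":{"type":"array"},"claw":{"type":"number"}},"required":["deltas"]}

```bash
ls; mkdir -p pics; python3 - <<'E'
from plant import robot
import cv2,numpy as np
np.set_printoptions(suppress=True,precision=3)
print(robot.get_state(), robot.tcp_to_grasp)
for n in ["scene","top","wrist"]:
    f=robot.grab_frame(n); cv2.imwrite(f"pics/{n}0.png",f["img"][:,:,::-1]); print(n,f["intrinsics"],f["pose"])
E
```

```text
pics
{'time': 0.0, 'qpos': array([-1.249,  0.343,  1.525, -0.   ,  1.275, -0.146]), 'joint_velocities': array([0.001, 0.001, 0.001, 0.001, 0.001, 0.   ]), 'effort': array([ -0.001, -43.368, -24.601,  -0.   ,   0.008,   0.   ]), 'eef_pos': array([ 236.603, -468.217,  230.633]), 'eef_rot': array([-0.001,  0.973,  0.232, -0.   ]), 'wrist_force': array([ 0.569, -0.047,  0.175]), 'ft_torque': array([-0.034,  0.024,  0.021]), 'width': 85.04969226538644} 18.700000000000003
scene [[459.188   0.    316.832]
 [  0.    459.188 248.055]
 [  0.      0.      1.   ]] [[ -0.868   0.216  -0.446 256.248]
 [ -0.496  -0.366   0.788 590.839]
 [  0.007   0.905   0.425 538.532]
 [  0.      0.      0.      1.   ]]
top [[526.489   0.    318.015]
 [  0.    526.489 244.142]
 [  0.      0.      1.   ]] [[  -0.025    0.982   -0.188  446.351]
 [  -1.      -0.026    0.001  -74.897]
 [  -0.004    0.188    0.982 1011.256]
 [   0.       0.       0.       1.   ]]
wrist [[390.13    0.    318.987]
 [  0.    390.13  240.036]
 [  0.      0.      1.   ]] [[   0.45     0.862    0.234  296.189]
 [  -0.893    0.435    0.116 -438.942]
 [  -0.002   -0.261    0.965  372.274]
 [   0.       0.       0.       1.   ]]
```

View pics/scene0.png

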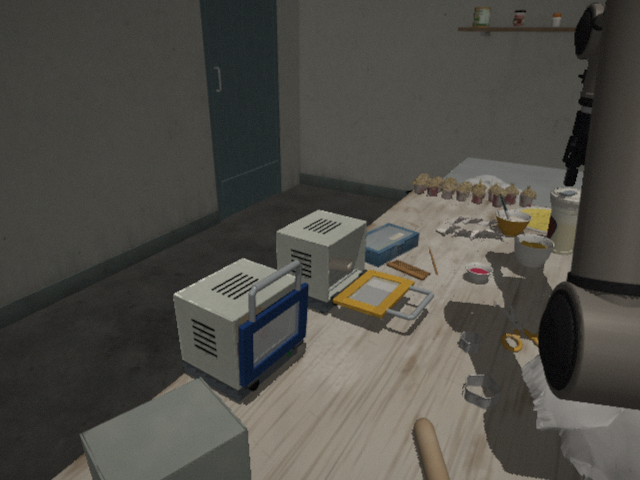

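View pics/top0.png

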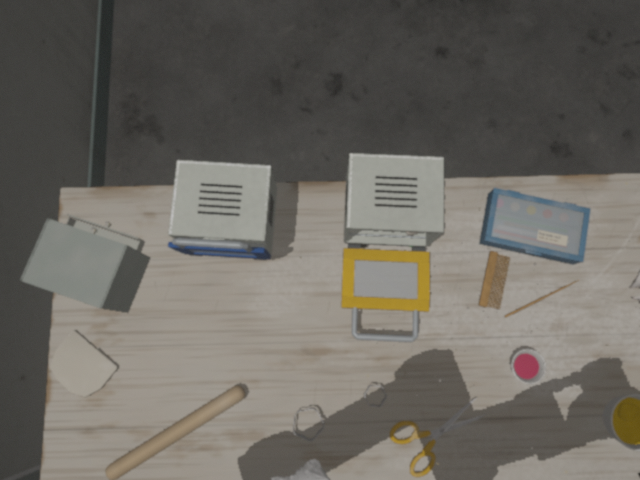

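View pics/wrist0.png

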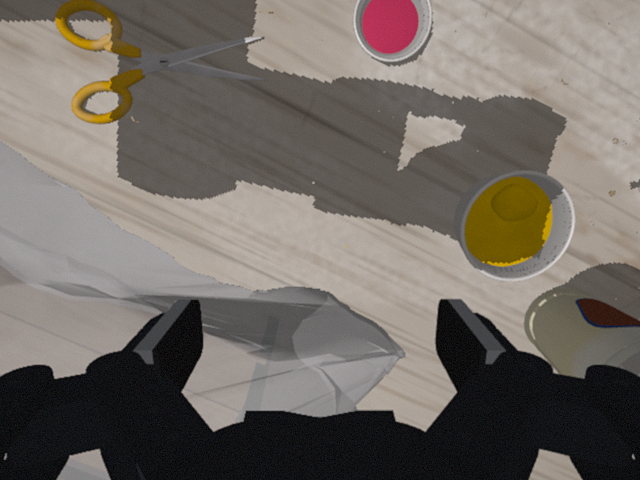

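```bash
python3 - <<'E'
import cv2
t=cv2.imread("pics/top0.png")
a=cv2.resize(t[150:270,160:285],None,fx=4,fy=4,interpolation=2)
b=cv2.resize(t[145:350,330:455],None,fx=2.9,fy=2.9,interpolation=2)
cv2.imwrite("pics/ca.png",a);cv2.imwrite("pics/cb.png",b)
s=cv2.imread("pics/scene0.png")
cv2.imwrite("pics/cs.png",cv2.resize(s[200:400,170:440],None,fx=2.9,fy=2.9,interpolation=2))
E
```

```text
(no output)
```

View pics/ca.png

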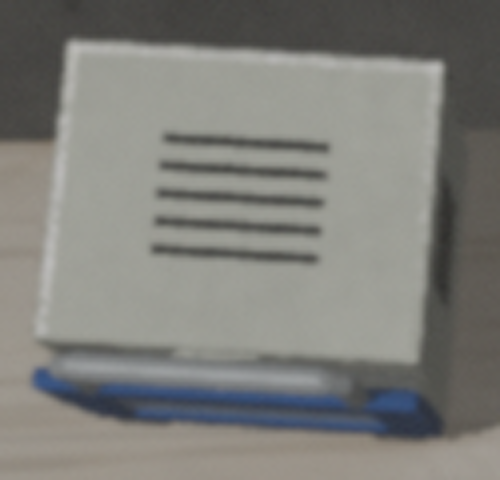

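View pics/cb.png

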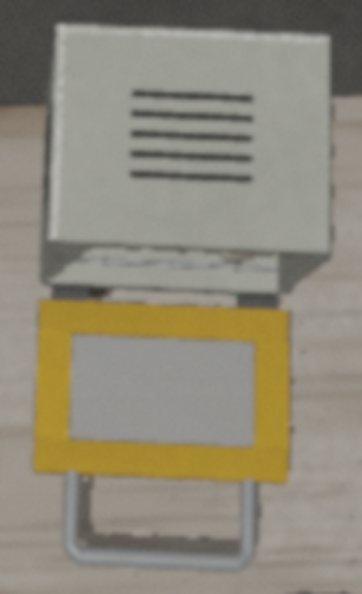

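View pics/cs.png

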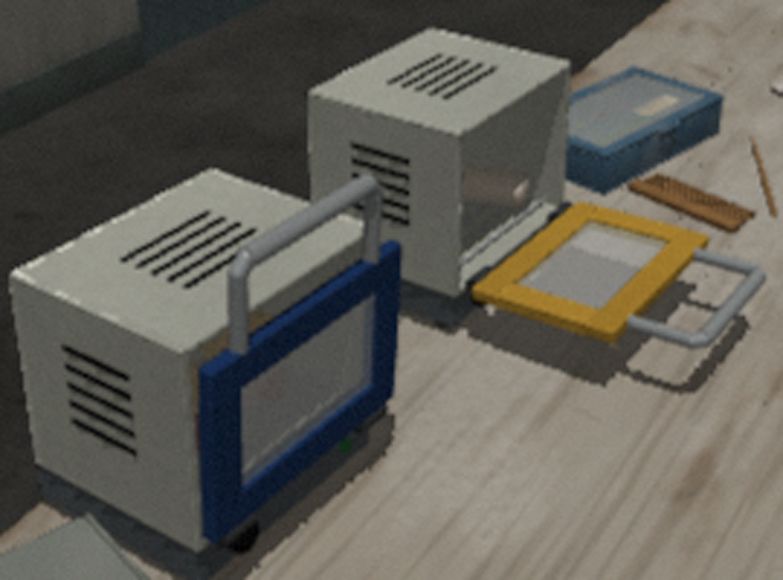

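```bash
cat > fit.py <<'E'
import numpy as np
from scipy.optimize import least_squares
def proj(K,T,P):
    P=np.atleast_2d(P); c=(P-T[:3,3])@T[:3,:3]; 
    return np.c_[K[0,0]*c[:,0]/-c[:,2]+K[0,2], K[1,1]*-c[:,1]/-c[:,2]+K[1,2]]
def pts(hx,hy,yaw,th,d):
    ax=np.array([np.cos(yaw),np.sin(yaw),0]); ay=np.array([-np.sin(yaw),np.cos(yaw),0]); z=np.array([0,0,1.])
    h=np.array([hx,hy,45.]); zd=np.cos(th)*z-np.sin(th)*ax
    bar=[h+165*zd+s*46*ay for s in(1,-1)]
    b0=h+d*ax; b0[2]=165
    roof=[b0+130*ax+80*ay,b0+130*ax-80*ay,b0-80*ay,b0+80*ay]
    return np.array(bar),np.array(roof)
E
python3 - <<'E'
from fit import *
from plant import robot
np.set_printoptions(suppress=True,precision=2)
F={n:robot.grab_frame(n) for n in("top","scene")}
K={n:np.array(F[n]["intrinsics"]) for n in F};T={n:np.array(F[n]["pose"]) for n in F}
D=dict(blue=([(177.5,160),(270.7,165.7),(264.5,240.5),(169.5,235.5)],[(173.8,241.7),(247.5,246.3)],[(252.1,290.3),(299.3,264.1)]),
yellow=([(349.3,153.6),(443.1,157.4),(443.1,231.2),(347.2,227.1)],[(354.1,335.3),(416.9,339.1)],[(409.7,316.6),(432.8,293.8)]))
for n,(r,bt,bs) in D.items():
    def f(p):
        b,ro=pts(*p)
        return np.r_[(proj(K["top"],T["top"],ro)-r).ravel(),(proj(K["top"],T["top"],b)-bt).ravel(),(proj(K["scene"],T["scene"],b)-bs).ravel()]
    s=least_squares(f,[500,100 if n=="blue" else -150,0,0 if n=="blue" else 1.4,10],loss="soft_l1")
    print(n,s.x,s.fun.reshape(-1,2)); print(pts(*s.x)[0].mean(0))
E
```

```text
blue [574.21  95.24  -0.09  -0.19  48.91] [[-0.43 -0.13]
 [ 0.7  -0.06]
 [ 0.42  0.66]
 [-1.55 -0.49]
 [ 6.79  0.44]
 [-8.13 -0.42]
 [ 5.61 -1.28]
 [-2.56  0.91]]
[604.97  92.45 207.08]
yellow [ 621.58 -201.61  -18.93  -92.72    7.63] [[-0.15 -1.08]
 [ 0.75 -0.38]
 [ 0.23  1.01]
 [-1.24  0.3 ]
 [ 3.76  0.55]
 [-7.74 -0.58]
 [ 3.06 -1.33]
 [-1.98  1.  ]]
[ 457.2  -188.98   51.74]
```

```bash
sed -i 's/def pts(hx,hy,yaw,th,d)/def pts(hx,hy,yaw,th,d,L=46)/; s/s\*46\*ay/s*L*ay/' fit.py
python3 - <<'E'
from fit import *
from plant import robot
np.set_printoptions(suppress=True,precision=3)
F={n:robot.grab_frame(n) for n in("top","scene")}
K={n:np.array(F[n]["intrinsics"]) for n in F};T={n:np.array(F[n]["pose"]) for n in F}
D=dict(blue=([(177.5,160),(270.7,165.7),(264.5,240.5),(169.5,235.5)],[(173.8,241.7),(247.5,246.3)],[(252.1,290.3),(299.3,264.1)]),
yellow=([(349.3,153.6),(443.1,157.4),(443.1,231.2),(347.2,227.1)],[(354.1,335.3),(416.9,339.1)],[(409.7,316.6),(432.8,293.8)]))
def g(p,sep=False):
    o=[]
    for i,(r,bt,bs) in enumerate(D.values()):
        b,ro=pts(*p[4*i:4*i+4],p[8],p[9])
        o.append(np.r_[(proj(K["top"],T["top"],ro)-r).ravel(),(proj(K["top"],T["top"],b)-bt).ravel(),(proj(K["scene"],T["scene"],b)-bs).ravel()])
    return np.r_[o[0],o[1]]
lo=[300,-400,-.6,0]*2+[-20,40];hi=[800,400,.6,1.571]*2+[60,65]
s=least_squares(g,[580,95,-.1,.05,600,-200,-.1,1.45,8,50],bounds=(lo,hi))
print(s.x);print(s.fun.reshape(-1,2))
for i in(0,1): print(pts(*s.x[4*i:4*i+4],s.x[8],s.x[9])[0].mean(0))
E
```

```text
[ 616.553   91.153   -0.088    0.069  622.505 -202.86    -0.067    1.539
    6.525   56.311]
[[-0.515 -0.091]
 [ 0.637 -0.28 ]
 [ 0.572  0.443]
 [-1.419 -0.44 ]
 [-0.047 -0.304]
 [-1.55  -0.513]
 [ 0.742  0.084]
 [ 1.269 -3.036]
 [-0.232 -0.609]
 [ 0.693 -0.754]
 [ 0.914  0.649]
 [-0.58   0.829]
 [-0.509  0.092]
 [-0.603 -1.034]
 [ 1.153  1.092]
 [-0.403 -1.244]]
[605.15   92.155 209.602]
[ 457.962 -191.765   50.243]
```

```bash
cat > plan.py <<'E'
import numpy as np,sys
from scipy.spatial.transform import Rotation as R
from plant import robot
np.set_printoptions(suppress=True,precision=2)
def st():
    s=robot.get_state(); w,x,y,z=s["eef_rot"]; return np.array(s["eef_pos"]),R.from_quat([x,y,z,w]),s
def target_rot(yaw): # tool down, y along (cos yaw, sin yaw)
    y=np.array([np.cos(yaw),np.sin(yaw),0]); z=np.array([0,0,-1.]); return R.from_matrix(np.c_[np.cross(y,z),y,z])
def rows(path,Rt,n_turn):
    p,r,s=st(); rv=(r.inv()*Rt).as_rotvec(); out=[]
    for i,q in enumerate(path):
        k=R.from_rotvec(rv*min(i,n_turn)/n_turn); d=(r*k).inv().apply(q-p)/60
        t=np.degrees(rv)/n_turn/5 if i<n_turn else np.zeros(3)
        out.append(np.r_[d,t]); p=q
    return np.array(out)
E
python3 - <<'E'
from plan import *
p,r,s=st(); q=np.array([458,-192,130.])
print(rows([p+(q-p)*(i+1)/12 for i in range(12)],target_rot(-.067),12))
E
```

```text
[[ 0.45 -0.2   0.14 -0.   -0.   -0.99]
 [ 0.46 -0.16  0.14 -0.   -0.   -0.99]
 [ 0.48 -0.12  0.14 -0.   -0.   -0.99]
 [ 0.48 -0.08  0.14 -0.   -0.   -0.99]
 [ 0.49 -0.04  0.14 -0.   -0.   -0.99]
 [ 0.49  0.    0.14 -0.   -0.   -0.99]
 [ 0.49  0.04  0.14 -0.   -0.   -0.99]
 [ 0.48  0.09  0.14 -0.   -0.   -0.99]
 [ 0.47  0.13  0.14 -0.   -0.   -0.99]
 [ 0.46  0.17  0.14 -0.   -0.   -0.99]
 [ 0.45  0.21  0.14 -0.   -0.   -0.99]
 [ 0.43  0.25  0.14 -0.   -0.   -0.99]]
```

servo_tool(deltas=[[0.45,-0.2,0.14,0,0,-1],[0.46,-0.16,0.14,0,0,-1],[0.48,-0.12,0.14,0,0,-1],[0.48,-0.08,0.14,0,0,-1],[0.49,-0.04,0.14,0,0,-1]], claw=0.4)

```text
time: 0.98
eef_pos: [330.2, -352.5, 188.3]
eef_rot: [0.001, 0.897, 0.441, -0.0]
wrist_force: [0.2, -0.1, -0.3]
width: 51.5
```

servo_tool(deltas=[[0.49,0,0.14,0,0,-1],[0.49,0.04,0.14,0,0,-1],[0.48,0.09,0.14,0,0,-1],[0.47,0.13,0.14,0,0,-1],[0.46,0.17,0.14,0,0,-1]])

```text
time: 1.6
eef_pos: [422.6, -232.2, 145.1]
eef_rot: [0.002, 0.776, 0.631, -0.0]
wrist_force: [0.1, -0.8, -0.3]
width: 51.6
```

```bash
python3 - <<'E'
from plan import *
p,r,s=st(); q=np.array([458,-192,130.])
print(p,s["time"],s["qpos"],s["width"])
print(rows([p+(q-p)*(i+1)/5 for i in range(5)],target_rot(-.067),5))
E
```

```text
[ 422.64 -232.19  145.1 ] 1.6 [-0.66  0.36  1.77 -0.    1.02 -0.45] 51.58880962165117
[[ 0.16  0.09  0.05  0.    0.01 -0.32]
 [ 0.15  0.09  0.05  0.    0.01 -0.32]
 [ 0.15  0.1   0.05  0.    0.01 -0.32]
 [ 0.15  0.1   0.05  0.    0.01 -0.32]
 [ 0.14  0.1   0.05  0.    0.01 -0.32]]
```

Good tracking, opening 51.6.

servo_tool(deltas=[[0.26,0.15,0.08,0,0,-0.53],[0.25,0.16,0.08,0,0,-0.53],[0.24,0.17,0.08,0,0,-0.53],[0,0,0,0,0,0]])

```text
time: 2.1
eef_pos: [460.1, -189.0, 129.6]
eef_rot: [0.001, 0.727, 0.686, -0.0]
wrist_force: [0.2, -0.1, -0.2]
width: 51.2
```

```bash
python3 - <<'E'
from plan import *
import cv2
from fit import proj
p,r,s=st(); q=np.array([458,-192,31.5])
print(p,s["time"],s["width"])
print(rows([q],target_rot(-.067),1))
f=robot.grab_frame("wrist"); im=f["img"][:,:,::-1].copy()
c=np.array([458,-191.8,50.2]); ay=np.array([.067,1,0])
for k in(-50,0,50):
    u=proj(np.array(f["intrinsics"]),np.array(f["pose"]),c+k*ay)[0]; print(u); cv2.circle(im,tuple(int(v) for v in u),3,(0,0,255),-1)
cv2.imwrite("pics/w1.png",im)
E
```

```text
[ 460.15 -188.98  129.59] 2.1 51.22094363406458
[[-0.05 -0.03  1.63  0.01  0.02  0.1 ]]
[314.41 330.94]
[314.79 254.52]
[315.22 168.88]
```

View pics/w1.png

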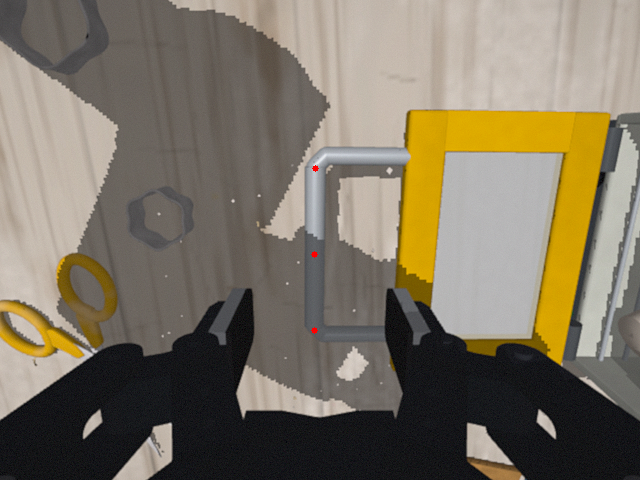

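servo_tool(deltas=[[-0.03,-0.03,0.55,0,0,0],[0,0,0.55,0,0,0],[0,0,0.4,0,0,0],[0,0,0.13,0,0,0]])

```text
time: 2.65
eef_pos: [458.6, -194.9, 31.6]
eef_rot: [0.004, 0.729, 0.684, -0.0]
wrist_force: [0.2, -0.3, 0.1]
width: 51.1
```

servo_tool(deltas=[[0,0,0,0,0,0],[0,0,0,0,0,0],[0,0,0,0,0,0],[0,0,0,0,0,0]], claw=1)

```text
time: 3.15
eef_pos: [457.0, -195.7, 33.2]
eef_rot: [0.003, 0.73, 0.684, -0.001]
wrist_force: [1.0, 1.4, -4.5]
width: 9.9
```

```bash
cat > arc.py <<'E'
from plan import *
# arc from current pos about hinge (hx,hy) ; bar at TCP + dz
def arc(hx,hy,yaw,t1,n,dz,R0=165):
    p,r,s=st(); ax=np.array([np.cos(yaw),np.sin(yaw)]);ay=np.array([-ax[1],ax[0]])
    rel=p[:2]-[hx,hy]; u=rel@ax; v=rel@ay; zb=p[2]+dz-45
    t0=np.arctan2(-u,zb); rad=np.hypot(u,zb); print("p",p,"th",t0,"rad",rad,"v",v,"F",s["wrist_force"],"w",s["width"],"t",s["time"],"q",s["qpos"])
    path=[]
    for k in range(1,n+1):
        t=t0+(t1-t0)*k/n; rr=rad
        xy=np.array([hx,hy])-rr*np.sin(t)*ax+v*ay
        path.append(np.r_[xy,45+rr*np.cos(t)-dz])
    print(rows(path,target_rot(yaw),n))
E
python3 -c "
from arc import *
arc(622.5,-202.9,-.067,0,20,18.7)"
```

```text
p [ 457.04 -195.67   33.17] th 1.5293059909601303 rad 165.71840062824265 v -3.8619117549981685 F [ 1.04  1.38 -4.5 ] w 9.938901144406191 t 3.15 q [-0.56  0.55  1.84 -0.01  0.75 -0.49]
[[-0.    0.02 -0.21  0.    0.    0.  ]
 [-0.    0.03 -0.21  0.    0.    0.  ]
 [-0.    0.05 -0.21  0.    0.    0.  ]
 [-0.    0.06 -0.2   0.    0.    0.  ]
 [-0.    0.08 -0.2   0.    0.    0.  ]
 [-0.    0.09 -0.19  0.    0.    0.  ]
 [-0.    0.11 -0.18  0.    0.    0.  ]
 [-0.    0.12 -0.17  0.    0.    0.  ]
 [-0.    0.13 -0.16  0.    0.    0.  ]
 [-0.    0.15 -0.15  0.    0.    0.  ]
 [-0.    0.16 -0.14  0.    0.    0.  ]
 [-0.    0.17 -0.13  0.    0.    0.  ]
 [-0.    0.18 -0.11  0.    0.    0.  ]
 [-0.    0.19 -0.1   0.    0.    0.  ]
 [-0.    0.19 -0.09  0.    0.    0.  ]
 [-0.    0.2  -0.07  0.    0.    0.  ]
 [-0.    0.2  -0.06  0.    0.    0.  ]
 [-0.    0.21 -0.04  0.    0.    0.  ]
 [-0.    0.21 -0.02  0.    0.    0.  ]
 [-0.    0.21 -0.01  0.    0.    0.  ]]
```

servo_tool(deltas=[[0,0.02,-0.21,0,0,0],[0,0.03,-0.21,0,0,0],[0,0.05,-0.21,0,0,0],[0,0.06,-0.2,0,0,0]])

```text
time: 3.65
eef_pos: [467.2, -196.4, 86.6]
eef_rot: [0.004, 0.73, 0.684, -0.001]
wrist_force: [3.9, -2.4, -6.5]
width: 9.6
```

```bash
python3 -c "
from arc import *
arc(622.5,-202.9,-.067,0,16,18.7)
import cv2
for n in ('scene','wrist'): cv2.imwrite('pics/y2%s.png'%n,robot.grab_frame(n)['img'][:,:,::-1])"
```

```text
p [ 467.2  -196.42   86.64] th 1.2004153542334028 rad 166.6872984086415 v -3.9357991196290616 F [ 3.91 -2.36 -6.51] w 9.647532492166704 t 3.65 q [-0.55  0.47  1.77 -0.01  0.89 -0.48]
[[-0.    0.08 -0.19  0.    0.    0.  ]
 [-0.    0.1  -0.18  0.    0.    0.  ]
 [-0.    0.11 -0.18  0.    0.    0.  ]
 [-0.    0.12 -0.17  0.    0.    0.  ]
 [-0.    0.14 -0.16  0.    0.    0.  ]
 [-0.    0.15 -0.15  0.    0.    0.  ]
 [-0.    0.16 -0.14  0.    0.    0.  ]
 [-0.    0.17 -0.12  0.    0.    0.  ]
 [-0.    0.18 -0.11  0.    0.    0.  ]
 [-0.    0.18 -0.1   0.    0.    0.  ]
 [-0.    0.19 -0.08  0.    0.    0.  ]
 [-0.    0.2  -0.07  0.    0.    0.  ]
 [-0.    0.2  -0.05  0.    0.    0.  ]
 [-0.    0.2  -0.04  0.    0.    0.  ]
 [-0.    0.21 -0.02  0.    0.    0.  ]
 [-0.    0.21 -0.01  0.    0.    0.  ]]
```

View pics/y2scene.png

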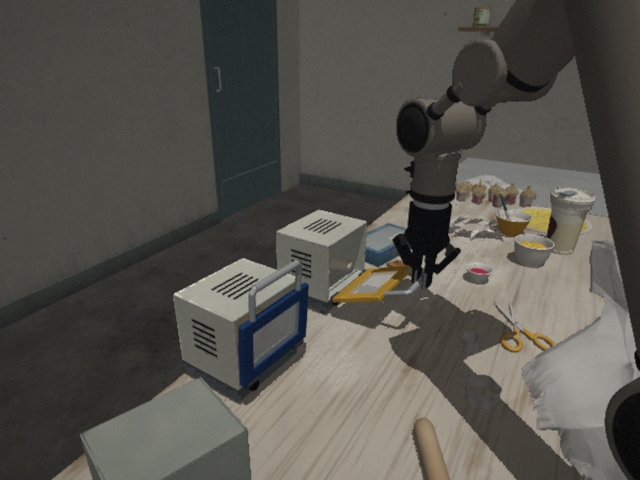

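View pics/y2wrist.png

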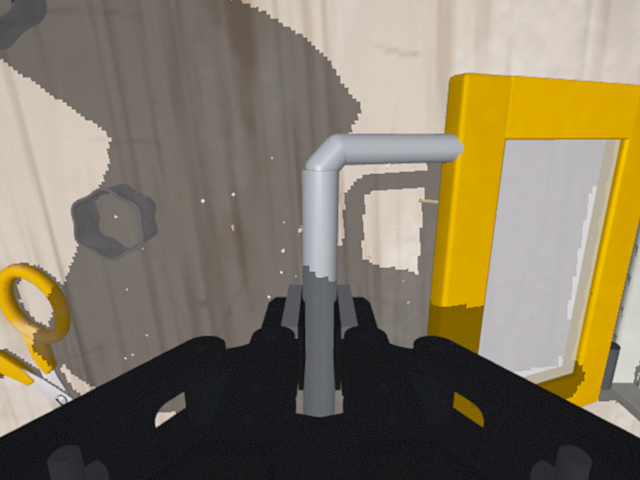

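The bar (wrist image, column 318) is pinched between the pads and the yellow door is lifting. I'll carry on along the arc.

servo_tool(deltas=[[0,0.08,-0.19,0,0,0],[0,0.1,-0.18,0,0,0],[0,0.11,-0.18,0,0,0],[0,0.12,-0.17,0,0,0],[0,0.14,-0.16,0,0,0]])

```text
time: 4.38
eef_pos: [499.8, -198.6, 142.4]
eef_rot: [0.002, 0.73, 0.684, -0.003]
wrist_force: [-2.9, -4.2, -4.2]
width: 9.7
```

```bash
python3 -c "
from arc import *
arc(622.5,-202.9,-.067,0,11,18.7)"
```

```text
p [ 499.8  -198.62  142.36] th 0.813258516138107 rad 168.89866114012545 v -3.947886113473081 F [-2.92 -4.22 -4.25] w 9.734687748415688 t 4.375 q [-0.52  0.45  1.62 -0.01  1.07 -0.45]
[[-0.    0.15 -0.15 -0.    0.01  0.  ]
 [-0.    0.16 -0.13 -0.    0.01  0.  ]
 [-0.    0.17 -0.12 -0.    0.01  0.  ]
 [-0.    0.18 -0.11 -0.    0.01  0.  ]
 [-0.    0.18 -0.1  -0.    0.01  0.  ]
 [-0.    0.19 -0.08 -0.    0.01  0.  ]
 [-0.    0.2  -0.07 -0.    0.01  0.  ]
 [-0.    0.2  -0.05 -0.    0.01  0.  ]
 [-0.    0.2  -0.04 -0.    0.01  0.  ]
 [-0.    0.21 -0.02 -0.    0.01  0.  ]
 [-0.    0.21 -0.01 -0.    0.01  0.  ]]
```

servo_tool(deltas=[[0,0.16,-0.13,0,0,0],[0,0.17,-0.12,0,0,0],[0,0.18,-0.11,0,0,0],[0,0.18,-0.1,0,0,0],[0,0.18,-0.09,0,0,0]])

```text
time: 5.0
eef_pos: [547.5, -202.0, 180.6]
eef_rot: [-0.003, 0.729, 0.684, -0.009]
wrist_force: [-3.3, -3.3, -5.8]
width: 9.7
```

```bash
python3 -c "
from arc import *
arc(622.5,-202.9,-.067,0,7,18.7)"
```

```text
p [ 547.54 -202.02  180.61] th 0.45162763320902183 rad 171.50862176875756 v -4.138808927316633 F [-3.33 -3.3  -5.81] w 9.670446210403776 t 5.0 q [-0.48  0.5   1.42 -0.02  1.23 -0.41]
[[-0.    0.17 -0.08 -0.03  0.01  0.  ]
 [-0.    0.17 -0.07 -0.03  0.01  0.  ]
 [-0.    0.18 -0.05 -0.03  0.01  0.  ]
 [-0.    0.18 -0.04 -0.03  0.01  0.  ]
 [-0.    0.18 -0.03 -0.03  0.01  0.  ]
 [-0.    0.18 -0.02 -0.03  0.01  0.  ]
 [-0.    0.18 -0.01 -0.03  0.01  0.  ]]
```

servo_tool(deltas=[[0,0.18,-0.04,0,0,0],[0,0.18,-0.03,0,0,0],[0,0.18,-0.02,0,0,0],[0,0.18,-0.01,0,0,0],[0,0.18,0,0,0,0]])

```text
time: 5.62
eef_pos: [600.9, -205.9, 198.6]
eef_rot: [-0.002, 0.729, 0.684, -0.011]
wrist_force: [-9.2, -0.8, 18.7]
width: 9.4
```

```bash
python3 -c "
from arc import *
arc(622.5,-202.9,-.067,0,3,18.7)
import cv2
for n in ('scene','wrist'): cv2.imwrite('pics/y3%s.png'%n,robot.grab_frame(n)['img'][:,:,::-1])"
```

```text
p [ 600.86 -205.88  198.62] th 0.12351951716420324 rad 173.63829140333527 v -4.426567624225767 F [-9.23 -0.77 18.74] w 9.398940865233945 t 5.625 q [-0.44  0.58  1.23 -0.02  1.35 -0.37]
[[-0.    0.12 -0.01 -0.07  0.05  0.01]
 [-0.    0.12 -0.01 -0.07  0.05  0.01]
 [-0.    0.12 -0.   -0.07  0.05  0.01]]
```

View pics/y3scene.png

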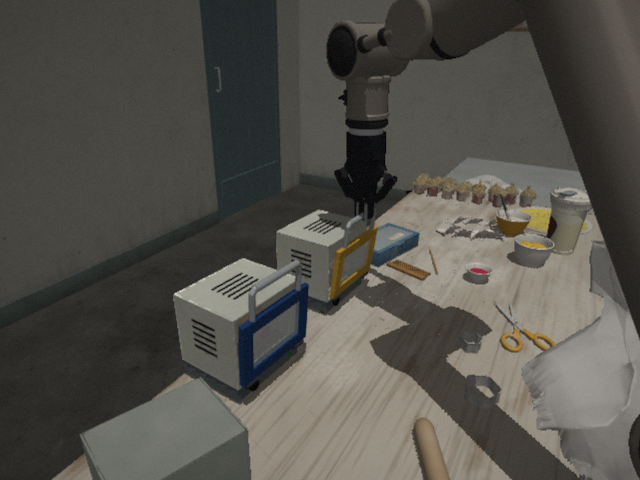

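View pics/y3wrist.png

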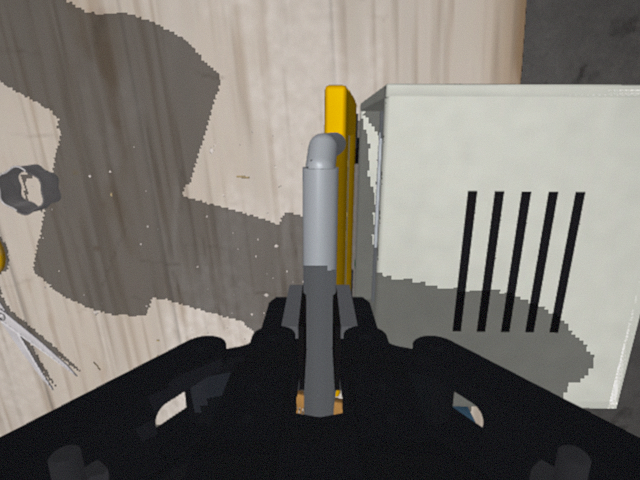

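servo_tool(deltas=[[0,0.14,-0.04,0,0,0],[0,0.14,-0.03,0,0,0],[0,0.12,0,0,0,0],[0,0,0,0,0,0]])

```text
time: 6.22
eef_pos: [621.0, -207.2, 200.8]
eef_rot: [-0.009, 0.73, 0.684, -0.016]
wrist_force: [0.1, -2.9, -5.5]
width: 9.4
```

```bash
python3 -c "
from arc import *
arc(622.5,-202.9,-.067,0,3,18.7)
import cv2
for n in ('scene','wrist'): cv2.imwrite('pics/y4%s.png'%n,robot.grab_frame(n)['img'][:,:,::-1])"
```

```text
p [ 621.04 -207.24  200.8 ] th 0.006691175269945313 rad 174.5019049712488 v -4.42574220503247 F [ 0.05 -2.92 -5.45] w 9.355226128071909 t 6.225 q [-0.43  0.63  1.14 -0.02  1.41 -0.36]
[[-0.    0.01 -0.   -0.14  0.05  0.01]
 [-0.    0.01 -0.   -0.14  0.05  0.01]
 [-0.    0.01 -0.   -0.14  0.05  0.01]]
```

View pics/y4wrist.png

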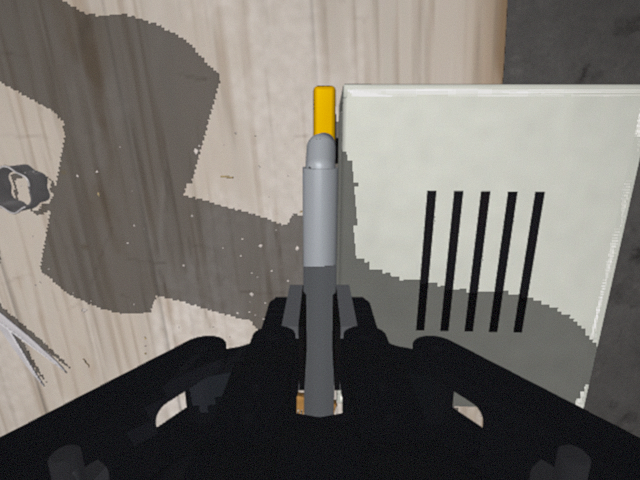

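servo_tool(deltas=[[0,0.12,0,0,0,0],[0,0.12,0,0,0,0]])

```text
time: 6.58
eef_pos: [621.4, -207.2, 200.7]
eef_rot: [-0.023, 0.73, 0.683, -0.028]
wrist_force: [-35.8, 0.5, 9.8]
width: 9.4
```

servo_tool(deltas=[[0,0,0,0,0,0],[0,0,0,0,0,0],[0,0,0,0,0,0],[0,0,0,0,0,0]], claw=0.4)

```text
time: 7.08
eef_pos: [624.4, -205.7, 203.7]
eef_rot: [-0.021, 0.729, 0.683, -0.025]
wrist_force: [-0.2, 0.4, -0.7]
width: 51.5
```

servo_tool(deltas=[[0,0,-0.4,0,0,0],[0,0,-0.6,0,0,0],[0,0,-0.5,0,0,0],[0,0,0,0,0,0]])

```text
time: 7.58
eef_pos: [631.5, -204.5, 295.9]
eef_rot: [-0.02, 0.729, 0.684, -0.024]
wrist_force: [-0.1, 0.0, 0.1]
width: 51.0
```

```bash
python3 - <<'E'
from plan import *
import cv2
p,r,s=st(); print(p,s["time"],s["width"],s["qpos"],s["wrist_force"])
q=np.array([605,92,270.]); print(rows([p+(q-p)*(i+1)/8 for i in range(8)],target_rot(-.088),4))
for n in ('scene','top'): cv2.imwrite('pics/y5%s.png'%n,robot.grab_frame(n)['img'][:,:,::-1])
E
```

```text
[ 631.55 -204.47  295.89] 7.575 51.02110399838293 [-0.42  0.63  0.89 -0.03  1.68 -0.35] [-0.07  0.01  0.08]
[[ 0.61 -0.09  0.06 -0.18  0.02  0.07]
 [ 0.61 -0.1   0.06 -0.18  0.02  0.07]
 [ 0.61 -0.1   0.05 -0.18  0.02  0.07]
 [ 0.61 -0.1   0.05 -0.18  0.02  0.07]
 [ 0.61 -0.11  0.05  0.    0.    0.  ]
 [ 0.61 -0.11  0.05  0.    0.    0.  ]
 [ 0.61 -0.11  0.05  0.    0.    0.  ]
 [ 0.61 -0.11  0.05  0.    0.    0.  ]]
```

View pics/y5scene.png

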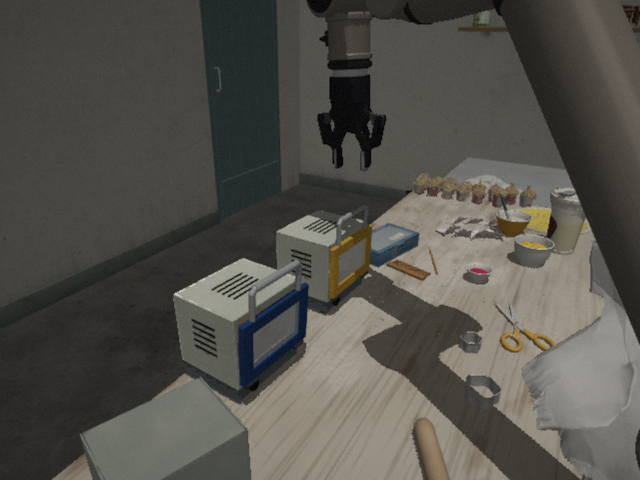

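The yellow door is shut, with its hoop upright at about (355,215). Next is the blue one.

servo_tool(deltas=[[0.61,-0.09,0.03,-0.18,0,0.07],[0.61,-0.1,0.03,-0.18,0,0.07],[0.61,-0.1,0.03,-0.18,0,0.07],[0.61,-0.1,0.03,-0.18,0,0.07],[0.61,-0.1,0.03,0,0,0]])

```text
time: 8.3
eef_pos: [611.7, -16.4, 273.6]
eef_rot: [-0.005, 0.74, 0.673, -0.007]
wrist_force: [0.4, 0.5, 0.3]
width: 51.2
```

servo_tool(deltas=[[0.61,-0.1,0.03,0,0,0],[0.61,-0.1,0.03,0,0,0],[0.5,-0.1,0.03,0,0,0],[0,0,0,0,0,0]])

```text
time: 8.8
eef_pos: [599.4, 94.3, 260.9]
eef_rot: [-0.01, 0.739, 0.674, -0.011]
wrist_force: [0.2, -0.3, -1.0]
width: 51.5
```

```bash
python3 - <<'E'
from plan import *
import cv2
from fit import proj
p,r,s=st(); print(p,s["time"],s["width"],s["qpos"])
q=np.array([605,92,191.5]); print(rows([q],target_rot(-.088),1))
f=robot.grab_frame("wrist"); im=f["img"][:,:,::-1].copy()
c=np.array([605,92,209.6]); ay=np.array([.088,1,0])
for k in(-50,0,50):
    u=proj(np.array(f["intrinsics"]),np.array(f["pose"]),c+k*ay)[0]; print(u); cv2.circle(im,tuple(int(v) for v in u),3,(0,0,255),-1)
cv2.imwrite("pics/w5.png",im)
E
```

```text
[599.42  94.26 260.91] 8.8 51.491912956895646 [0.03 0.49 1.2  0.   1.47 0.12]
[[-0.03  0.13  1.15 -0.33  0.04 -0.04]]
[331.57 353.82]
[331.98 268.43]
[332.45 171.18]
```

View pics/w5.png

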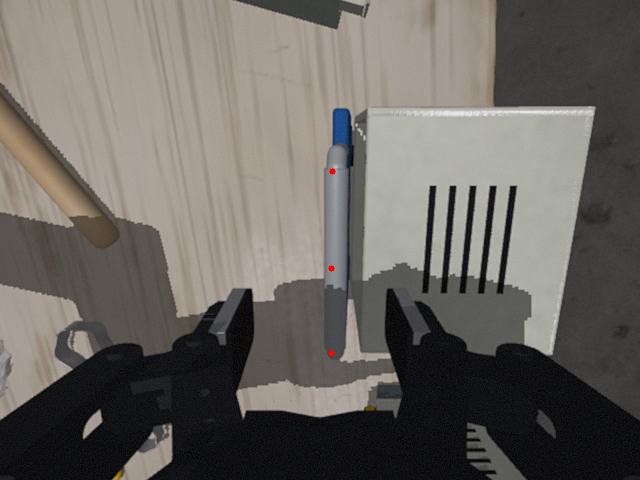

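servo_tool(deltas=[[0.05,0.16,0,-0.33,0.04,-0.04],[0.03,0,0.4,0,0,0],[0,0,0.45,0,0,0],[0,0,0.35,0,0,0],[0,0,0,0,0,0]])

```text
time: 9.48
eef_pos: [612.7, 91.4, 185.3]
eef_rot: [0.002, 0.74, 0.673, 0.002]
wrist_force: [-0.4, -0.0, 0.9]
width: 51.1
```

```bash
python3 - <<'E'
from plan import *
import cv2
p,r,s=st(); print(p,s["time"],s["width"],s["wrist_force"])
cv2.imwrite("pics/w6.png",robot.grab_frame("wrist")["img"][:,:,::-1])
E
```

```text
[612.71  91.4  185.3 ] 9.475 51.056944038786256 [-0.44 -0.02  0.93]
```

View pics/w6.png

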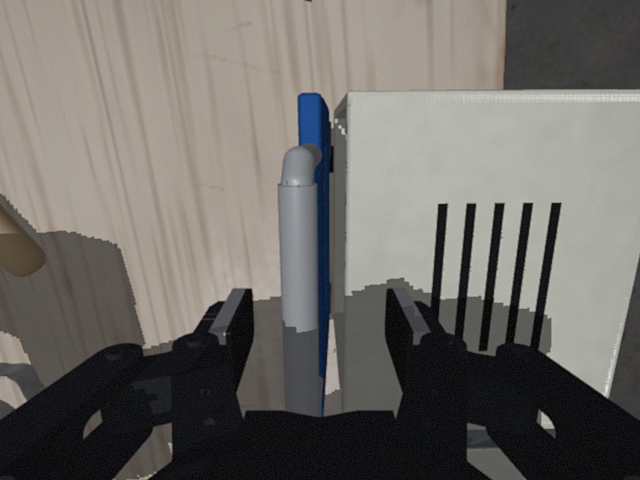

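servo_tool(deltas=[[0,-0.11,-0.05,0,0,0],[0,0,0,0,0,0],[0,0,0,0,0,0],[0,0,0,0,0,0],[0,0,0,0,0,0]], claw=1)

```text
time: 10.15
eef_pos: [607.6, 91.4, 192.1]
eef_rot: [0.005, 0.74, 0.673, 0.004]
wrist_force: [1.0, 0.1, -2.5]
width: 10.0
```

```bash
python3 -c "
from arc import *
p=st()[0]
arc(616.5,91.2,-.088,1.571,22,210-p[2])"
```

```text
p [607.64  91.38 192.14] th 0.0535522874559518 rad 165.23688046705757 v -0.595612539065738 F [ 0.98  0.07 -2.51] w 10.029600629607547 t 10.15 q [ 0.03  0.53  1.33 -0.    1.27  0.12]
[[-0.   -0.19  0.01  0.01  0.   -0.  ]
 [-0.   -0.19  0.03  0.01  0.   -0.  ]
 [-0.   -0.19  0.04  0.01  0.   -0.  ]
 [-0.   -0.18  0.05  0.01  0.   -0.  ]
 [-0.   -0.18  0.07  0.01  0.   -0.  ]
 [-0.   -0.17  0.08  0.01  0.   -0.  ]
 [-0.   -0.17  0.09  0.01  0.   -0.  ]
 [-0.   -0.16  0.1   0.01  0.   -0.  ]
 [-0.   -0.15  0.11  0.01  0.   -0.  ]
 [-0.   -0.15  0.12  0.01  0.   -0.  ]
 [-0.   -0.14  0.13  0.01  0.   -0.  ]
 [-0.   -0.13  0.14  0.01  0.   -0.  ]
 [-0.   -0.12  0.15  0.01  0.   -0.  ]
 [-0.   -0.11  0.16  0.01  0.   -0.  ]
 [-0.   -0.09  0.16  0.01  0.   -0.  ]
 [-0.   -0.08  0.17  0.01  0.   -0.  ]
 [-0.   -0.07  0.18  0.01  0.   -0.  ]
 [-0.   -0.06  0.18  0.01  0.   -0.  ]
 [-0.   -0.05  0.18  0.01  0.   -0.  ]
 [-0.   -0.03  0.19  0.01  0.   -0.  ]
 [-0.   -0.02  0.19  0.01  0.   -0.  ]
 [-0.   -0.01  0.19  0.01  0.   -0.  ]]
```

servo_tool(deltas=[[0,-0.19,0.01,0,0,0],[0,-0.19,0.03,0,0,0],[0,-0.19,0.04,0,0,0],[0,-0.18,0.05,0,0,0],[0,-0.18,0.07,0,0,0]])

```text
time: 10.78
eef_pos: [553.5, 96.2, 181.1]
eef_rot: [0.01, 0.74, 0.673, 0.009]
wrist_force: [5.5, -0.9, -2.2]
width: 10.1
```

```bash
python3 -c "
from arc import *
arc(616.5,91.2,-.088,1.571,17,17.9)"
```

```text
p [553.53  96.18 181.09] th 0.38923490615920486 rad 166.44385854605846 v -0.5700073481887592 F [ 5.45 -0.88 -2.24] w 10.075890487008472 t 10.775 q [ 0.04  0.44  1.52 -0.    1.16  0.13]
[[-0.   -0.18  0.07  0.02  0.   -0.  ]
 [-0.   -0.17  0.09  0.02  0.   -0.  ]
 [-0.   -0.17  0.1   0.02  0.   -0.  ]
 [-0.   -0.16  0.11  0.02  0.   -0.  ]
 [-0.   -0.15  0.12  0.02  0.   -0.  ]
 [-0.   -0.14  0.13  0.02  0.   -0.  ]
 [-0.   -0.13  0.14  0.02  0.   -0.  ]
 [-0.   -0.12  0.15  0.02  0.   -0.  ]
 [-0.   -0.11  0.16  0.02  0.   -0.  ]
 [-0.   -0.1   0.17  0.02  0.   -0.  ]
 [-0.   -0.09  0.17  0.02  0.   -0.  ]
 [-0.   -0.07  0.18  0.02  0.   -0.  ]
 [-0.   -0.06  0.18  0.02  0.   -0.  ]
 [-0.   -0.05  0.19  0.02  0.   -0.  ]
 [-0.   -0.03  0.19  0.02  0.   -0.  ]
 [-0.   -0.02  0.19  0.02  0.   -0.  ]
 [-0.   -0.01  0.19  0.02  0.   -0.  ]]
```

servo_tool(deltas=[[0,-0.17,0.08,0.02,0,0],[0,-0.17,0.1,0.02,0,0],[0,-0.16,0.11,0.02,0,0],[0,-0.15,0.12,0.02,0,0],[0,-0.14,0.13,0.02,0,0]])

```text
time: 11.4
eef_pos: [504.5, 100.5, 151.3]
eef_rot: [0.01, 0.74, 0.673, 0.009]
wrist_force: [1.2, -1.9, 6.1]
width: 10.1
```

```bash
python3 -c "
from arc import *
arc(616.5,91.2,-.088,1.571,12,17.9)"
```

```text
p [504.54 100.5  151.27] th 0.7354472364640269 rad 167.44726876782897 v -0.5718237899983769 F [ 1.23 -1.94  6.09] w 10.07769901763122 t 11.4 q [ 0.05  0.39  1.69 -0.    1.03  0.15]
[[-0.   -0.14  0.13  0.02  0.   -0.01]
 [-0.   -0.13  0.14  0.02  0.   -0.01]
 [-0.   -0.12  0.15  0.02  0.   -0.01]
 [-0.   -0.11  0.16  0.02  0.   -0.01]
 [-0.   -0.1   0.17  0.02  0.   -0.01]
 [-0.   -0.09  0.17  0.02  0.   -0.01]
 [-0.   -0.07  0.18  0.02  0.   -0.01]
 [-0.   -0.06  0.18  0.02  0.   -0.01]
 [-0.   -0.05  0.19  0.02  0.   -0.01]
 [-0.   -0.03  0.19  0.02  0.   -0.01]
 [-0.   -0.02  0.19  0.02  0.   -0.01]
 [ 0.   -0.01  0.19  0.02  0.   -0.01]]
```

servo_tool(deltas=[[0,-0.13,0.14,0.02,0,0],[0,-0.12,0.15,0.02,0,0],[0,-0.11,0.16,0.02,0,0],[0,-0.1,0.17,0.02,0,0],[0,-0.08,0.17,0.02,0,0]])

```text
time: 12.02
eef_pos: [468.8, 103.7, 100.8]
eef_rot: [0.006, 0.74, 0.673, 0.004]
wrist_force: [-0.2, -1.2, 4.3]
width: 9.3
```

```bash
python3 -c "
from arc import *
arc(616.5,91.2,-.088,1.571,7,17.9)"
```

```text
p [468.84 103.66 100.78] th 1.1094007523375407 rad 165.49359277237915 v -0.5635265430290303 F [-0.23 -1.15  4.35] w 9.267649392120694 t 12.025 q [ 0.06  0.41  1.83 -0.    0.88  0.16]
[[-0.   -0.08  0.16  0.02  0.   -0.01]
 [-0.   -0.07  0.17  0.02  0.   -0.01]
 [-0.   -0.05  0.17  0.02  0.   -0.01]
 [-0.   -0.04  0.18  0.02  0.   -0.01]
 [-0.   -0.03  0.18  0.02  0.   -0.01]
 [ 0.   -0.02  0.18  0.02  0.   -0.01]
 [ 0.   -0.01  0.18  0.02  0.   -0.01]]
```

servo_tool(deltas=[[0,-0.08,0.16,0,0,0],[0,-0.07,0.17,0,0,0],[0,-0.05,0.17,0,0,0],[0,-0.04,0.18,0,0,0]])

```text
time: 12.52
eef_pos: [454.9, 104.9, 56.8]
eef_rot: [0.006, 0.74, 0.673, 0.005]
wrist_force: [-1.1, -2.0, 2.1]
width: 9.8
```

```bash
python3 -c "
from arc import *
arc(616.5,91.2,-.088,1.571,3,17.9)
import cv2
cv2.imwrite('pics/b1.png',robot.grab_frame('scene')['img'][:,:,::-1])"
```

```text
p [454.88 104.92  56.82] th 1.3895876789281427 rad 164.90351908585086 v -0.5377450430531988 F [-1.1  -1.96  2.1 ] w 9.776319732018004 t 12.525 q [ 0.06  0.46  1.91 -0.    0.75  0.16]
[[-0.   -0.03  0.16  0.06  0.   -0.02]
 [ 0.   -0.02  0.17  0.06  0.   -0.02]
 [ 0.   -0.01  0.17  0.06  0.   -0.02]]
```

View pics/b1.png

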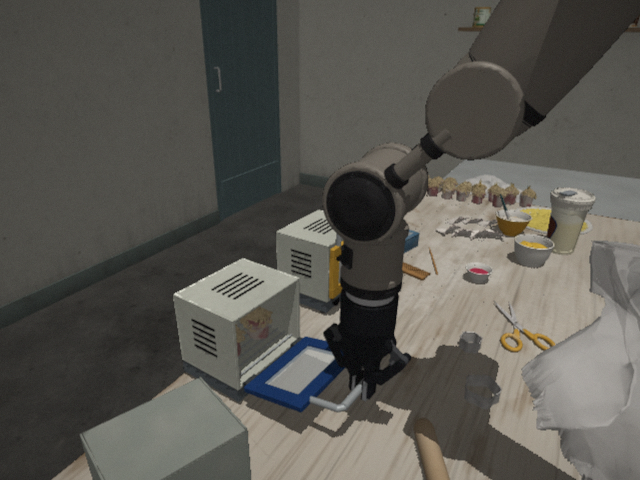

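servo_tool(deltas=[[0,-0.03,0.16,0,0,0],[0,-0.02,0.17,0,0,0],[0,0,0.15,0,0,0]])

```text
time: 12.95
eef_pos: [452.3, 105.2, 25.2]
eef_rot: [0.006, 0.74, 0.673, 0.005]
wrist_force: [-5.8, -1.6, 53.2]
width: 9.8
```

servo_tool(deltas=[[0,0,0.08,0,0,0],[0,0,0.08,0,0,0]])

```text
time: 13.2
eef_pos: [452.4, 105.5, 22.1]
eef_rot: [0.007, 0.739, 0.673, 0.006]
wrist_force: [-24.2, -5.8, 92.1]
width: 10.0
```

servo_tool(deltas=[[0,0,-0.05,0,0,0]])

```text
time: 13.32
eef_pos: [452.2, 105.4, 26.0]
eef_rot: [0.007, 0.739, 0.673, 0.006]
wrist_force: [3.7, -3.0, -4.8]
width: 10.0
```

servo_tool(deltas=[[0,0,0,0,0,0],[0,0,0,0,0,0],[0,0,0,0,0,0],[0,0,0,0,0,0]], claw=0.4)

```text
time: 13.82
eef_pos: [449.8, 105.9, 23.6]
eef_rot: [0.005, 0.74, 0.673, 0.004]
wrist_force: [0.3, 0.2, -0.3]
width: 51.0
```

```bash
python3 -c "
from plan import *
import cv2
print(st())
cv2.imwrite('pics/b2.png',robot.grab_frame('wrist')['img'][:,:,::-1])"
```

```text
(array([449.78, 105.92,  23.65]), Rotation.from_matrix(array([[ 0.09,  1.  ,  0.01],
                            [ 1.  , -0.09, -0.  ],
                            [-0.  ,  0.01, -1.  ]])), {'time': 13.825, 'qpos': array([ 0.07,  0.52,  1.95, -0.  ,  0.66,  0.16]), 'joint_velocities': array([ 0.  ,  0.01,  0.  ,  0.  , -0.  ,  0.  ]), 'effort': array([  0.01, -41.97, -14.2 ,  -0.01,  -0.05,   0.  ]), 'eef_pos': array([449.78, 105.92,  23.65]), 'eef_rot': array([0.  , 0.74, 0.67, 0.  ]), 'wrist_force': array([ 0.28,  0.16, -0.31]), 'ft_torque': array([-0.01, -0.  , -0.03]), 'width': 51.00582313673868})
```

View pics/b2.png

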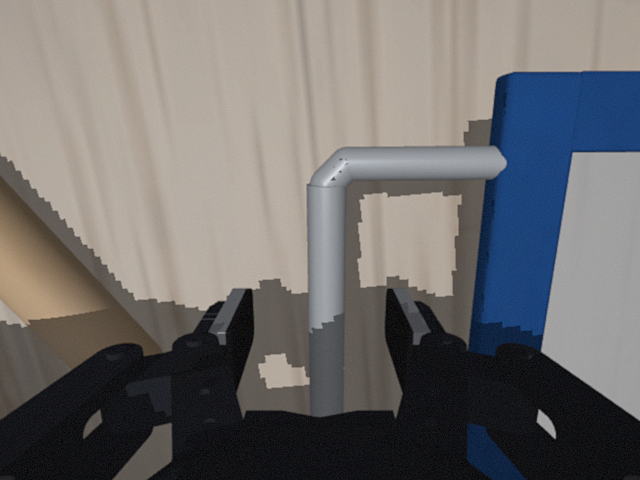

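The bar (column ~326) sits free between the open pads, and the frame lies flat. I'll go straight up.

servo_tool(deltas=[[0,0,-0.4,0,0,0],[0,0,-0.6,0,0,0],[0,0,-0.8,0,0,0],[0,0,-0.8,0,0,0],[0,0,0,0,0,0]])

```text
time: 14.5
eef_pos: [447.3, 106.2, 182.7]
eef_rot: [0.003, 0.74, 0.673, 0.002]
wrist_force: [-0.5, 0.2, -0.2]
width: 51.2
```

servo_tool(deltas=[[0.3,-0.8,-0.4,0,0,0],[0.3,-0.8,-0.4,0,0,0],[0,0,0,0,0,0],[0,0,0,0,0,0]])

```text
time: 15.0
eef_pos: [351.5, 151.8, 227.3]
eef_rot: [0.001, 0.74, 0.672, 0.0]
wrist_force: [-0.0, 0.4, -0.3]
width: 51.6
```

```bash
python3 -c "
from plan import *
import cv2
print(st()[2])
for n in('scene','top'): cv2.imwrite('pics/f%s.png'%n,robot.grab_frame(n)['img'][:,:,::-1])"
```

```text
{'time': 15.0, 'qpos': array([ 0.21,  0.08,  1.88, -0.  ,  1.18,  0.31]), 'joint_velocities': array([ 0.01, -0.01,  0.02,  0.  ,  0.  ,  0.  ]), 'effort': array([  0.41, -28.93, -23.44,   0.02,   0.06,   0.02]), 'eef_pos': array([351.5 , 151.76, 227.33]), 'eef_rot': array([0.  , 0.74, 0.67, 0.  ]), 'wrist_force': array([-0.04,  0.44, -0.26]), 'ft_torque': array([ 0.04, -0.  ,  0.  ]), 'width': 51.579413862677946}
```

View pics/fscene.png

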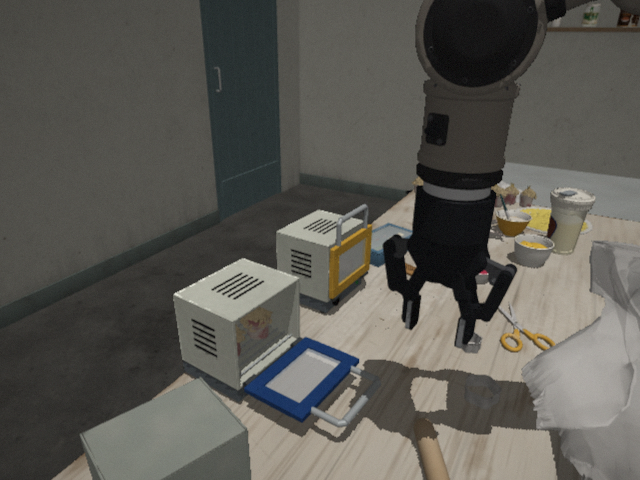

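View pics/ftop.png

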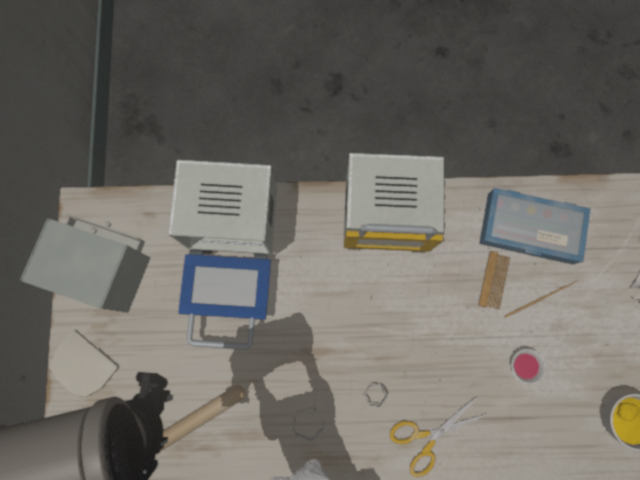

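```bash
python3 - <<'E'
from fit import *
from plant import robot
np.set_printoptions(suppress=True,precision=1)
for n in("top","scene"):
    f=robot.grab_frame(n);K,T=np.array(f["intrinsics"]),np.array(f["pose"])
    for nm,a in(("blue",(616.5,91.2,-.088)),("yellow",(622.5,-202.9,-.067))):
        for th in((1.57,1.4) if nm=="blue" else (0,.17)): print(n,nm,th,proj(K,T,pts(*a,th,6.5,52)[0]).ravel())
import cv2
s=cv2.imread('pics/fscene.png');t=cv2.imread('pics/ftop.png')
a=cv2.resize(s[190:440,240:390],None,fx=2.3,fy=2.3,interpolation=2)
b=cv2.resize(t[200:360,170:450],(int(280*1.4),224),interpolation=2)
cv2.imwrite('pics/f1.png',a);cv2.imwrite('pics/f2.png',cv2.resize(t[200:360,170:450],None,fx=2.8,fy=2.8,interpolation=2))
E
```

```text
top blue 1.57 [191.3 342.4 248.6 346.1]
top blue 1.4 [187.6 341.  246.6 344.8]
top yellow 0 [365.9 226.4 432.7 229.1]
top yellow 0.17 [365.3 244.3 432.4 247. ]
scene blue 1.57 [343.7 423.7 378.7 381.8]
scene blue 1.4 [342.8 407.8 378.5 367. ]
scene yellow 0 [339.8 220.4 365.3 205.3]
scene yellow 0.17 [352.4 224.6 377.1 209. ]
```

View pics/f1.png

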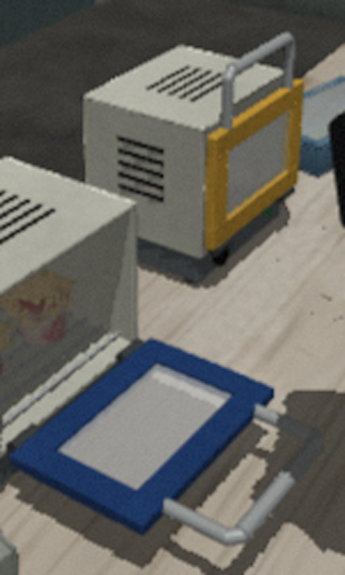

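View pics/f2.png

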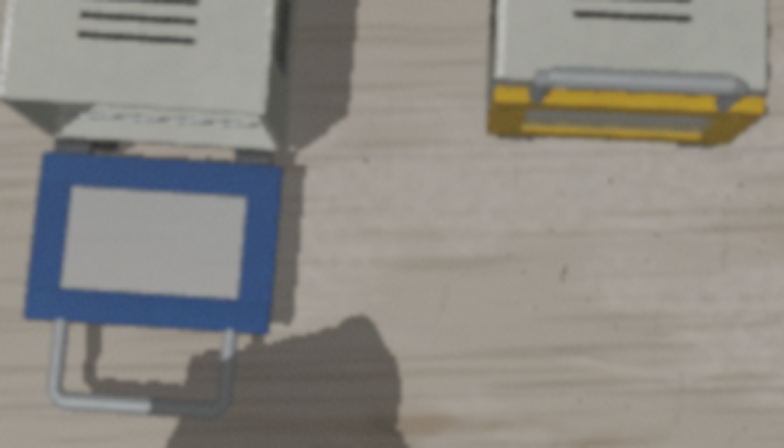

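The blue corner at scene (342,423) matches the level prediction, and the yellow bar at top row 227 matches the shut prediction.

```bash
python3 -c "
from plant import robot
print(robot.finish_job())"
```

```text
the job is handed in; nothing more can be done
None
```

I pushed the yellow door fully shut and pulled the blue door down level, then let go of both and moved the arm clear. I handed the job in at about 15 s of the 53 s allowed; no verdict is reported.

**Door angles:** In the last pictures both bars sit within a pixel or so, across the direction the door swings, of where my fitted model puts them. That is blue at 1.57 rad and yellow at 0 rad. Along the bars, the pixel agreement was a few pixels looser.

**Robot clear:** The gripper was open, the wrist force was under 0.5 N, and the arm stood well away from both boxes.

**Forces:** When the blue door reached its stop, the reading went to 53 N and I pushed down once more. That took it to about 92 N, against the 120 N limit. The yellow door's stop gave about 36 N. Each push was through the pinched bar, and I saw no contact by the arm or gripper body. That contact force isn't measured separately, so I can't confirm the 40 N limit directly.

**Small mismatch:** The finger opening read about 10 mm on the 12 mm bars. The yellow bar also slipped a few millimetres in the pads on the way up. The pictures showed the grip held.

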